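# Raise the ski bench's red hold-down arm

### The arm

A 6-joint arm with a two-finger parallel gripper is mounted at the origin on the work surface. World frame = base frame: x ahead of the robot, y to its left, z up, the work surface at z = 0. Lengths are in m, angles in degrees, forces in N, time in s.
With the tool pointing down it reaches from about 0.325 to 0.775 m from the base axis. Payload 9.3 kg.
Tool frame: the origin (TCP) lies on the centre line of the jaws, within the pads' length; the fingertips stand 19 mm ahead of it and the grasp point (between the pads) is the TCP; z points along the fingers, y is the line along which they close (so a half turn about z gives the same grasp; the last joint's range is limited). The gripper opens to 85 mm and grips with 20 to 120 N. Pads are 22 mm wide; open, the fingers measure 114 mm over their backs; the gripper's body (76 mm by 85 mm) begins 54 mm behind the grasp point. The pads swing forward as they close: fully open they stand 13 mm farther back than shut.
Start: joints at [-8.743, 14.817, 1.232, 76.415, 0, 81.257], TCP at [0.55, -0, 0.25] pointing down, gripper open.
Joint ranges: [-174.27, 174.27], [-52.1, 104.24], [-59.71, 78.15], [-110.17, 111.67], [-87.03, 83.33], [-180, 180]. Speed limits (degrees/s): [127.2, 127.2, 159.86, 180, 180, 180].

### API

Orientations are given as [roll, pitch, yaw] about the fixed x, y, z axes, in that order (R = Rz(yaw) Ry(pitch) Rx(roll)).
In Python, from workcell import arm gives the robot as it stands.
- The arm moves only by the tool step_arm, never from a script. Its argument "rows" is a list of rows, each a list of 3 entries, a list of its own where there are three numbers: the finger opening in mm, from 0 to 85.4, then the shift along the tool's x, y, z in units of 30 mm (1.0 is 30 mm), then the turn, a rotation vector about the tool's x, y, z in units of 6 degrees (1.0 is 6 degrees). In form: [[claw, [dx, dy, dz], [ax, ay, az]], ...]. A call has 1 to 20 rows; each row is the pose to reach, as a shift and turn from the pose commanded when the call began, along the tool's axes at that moment; what a row does not reach only later rows make up. A row lasts 1/12 s, in which the tool goes at most 41.7 mm and 7.16 degrees, less where a joint would pass 70% of its speed; a pose out of reach is approached as far as the arm can. A call with a gripper value outside its range is refused whole. The fingers move at their own pace and stop on an object; the grip force is fixed at half the most. Time passes only in rows, so rows that repeat a pose let the fingers close. It gives the time, the measured TCP pose, the force, the opening and the grip force at its end, in the units of the state.
- arm.observe(): the state, without advancing time (a new reading comes with each control period).
- arm.get_image(name): name is "scene" or "side" or "wrist"; returns (picture, depth): 420x560x3 uint8, red, green, blue; 420x560 float32, m along the optical axis (not along the pixel's ray), 0 where there is no reading.
- arm.camera_params(name): a dict with "fx", "fy", "cx", "cy" (pixels), "distortion" ([k1, k2, p1, p2, k3] as OpenCV has them; the pictures are not rectified), "R" (3x3) and "t" (3): a world point X has camera coordinates R X + t. Camera axes: x right, y down, z forward; pixel columns grow to the right and rows downward; lengths in m; the calibration is good to about 2 mm. A picture is of the moment at which its call begins: read the wrist's pose just before it. camera_params takes no time and is no camera call; for the wrist camera it gives the pose at the moment of the call.
- arm.hand_in(): hands the job in; it is judged then, once.
The state is a dict: "time": time; "joint_positions": joint angles; "joint_velocities": joint speeds; "tau": joint torques, N m; "tool_pos": TCP position; "eef_rot": TCP orientation; "wrist_force": force on the tool from outside, world axes, zero at the start; "moment": the same for the moment, N m; "finger_gap": opening from 0.0 (shut) to 1.0 (fully open); "grasp_force": force on a finger pad.
Only numpy, scipy, OpenCV 4.12 (cv2) and the standard library are available. Lean on these libraries where they do the work, as an engineer would, in place of code of your own. Each camera call takes 0.05 s, during which the arm holds its last target. There are 200 camera calls.

### The job

Push the red-handled hold-down arm up off the ski and past its balance point, so that it stays raised against its stop; push gently, do not fling it or grip it. Leave the blue-handled arm down on the ski, and do not disturb the wax block, the jar or the screwdriver.

Things in the scene. Friction and masses are not known exactly. Their poses are not given: they have to be found in the camera images.
- red_arm (a joint): hinge angle of the red-handled hold-down arm, rad: 0 = level, pad on the ski; grows as the handle swings up and over, away from the robot; 1.4 = raised at its stop. Below its balance point (0.6 to 1.0 rad, it varies) it falls back to 0; beyond, it carries itself on to 1.4 and stays. Damped hinge; raising it slowly takes 1 to 3 N at the handle
- red_handle (a point): middle of the red round grip that forms the arm's free end: 28 mm thick, 80 mm long, in line with the arm, its middle 190 mm from the hinge axis (24 mm square tube from there to the hinge). Arm down: grip level, its middle 110 mm above the bench, on the robot's side of the ski; the ski's edge (top 58 mm high) is 54 mm beyond its middle. Its x axis: along the arm, from grip to hinge; y: parallel to the hinge axis
- red_pivot (a point): middle of the red-handled arm's hinge axis, 110 mm above the bench, fixed. x: level, from the lowered handle to the hinge (away from the robot); y: along the hinge; z: up. Two aluminium cheeks, 68 mm over all, carry it; a dark steel counterweight 62 mm in diameter sits on the arm just behind and above it
- blue_arm (a joint): hinge angle of the blue-handled hold-down arm, rad: 0 = level, pad on the ski; grows as the handle swings up and over, away from the robot; 1.4 = raised at its stop. Below its balance point (0.6 to 1.0 rad, it varies) it falls back to 0; beyond, it carries itself on to 1.4 and stays. Damped hinge; raising it slowly takes 1 to 3 N at the handle
- blue_handle (a point): middle of the blue round grip that forms the arm's free end: 28 mm thick, 80 mm long, in line with the arm, its middle 190 mm from the hinge axis (24 mm square tube from there to the hinge). Arm down: grip level, its middle 110 mm above the bench, on the robot's side of the ski; the ski's edge (top 58 mm high) is 54 mm beyond its middle. Its x axis: along the arm, from grip to hinge; y: parallel to the hinge axis
- blue_pivot (a point): middle of the blue-handled arm's hinge axis, 110 mm above the bench, fixed. x: level, from the lowered handle to the hinge (away from the robot); y: along the hinge; z: up. Two aluminium cheeks, 68 mm over all, carry it; a dark steel counterweight 62 mm in diameter sits on the arm just behind and above it
- ski: lime-green ski fixed along the bench under both arms, 92 mm wide, about 1.6 m long, top 58 mm above the bench. Origin on the bench under its middle; x across it away from the robot, y along it, z up. The two arms stand beside each other along it, 240 to 380 mm apart, red on either side
- wax: loose yellow block of wax, 55 x 32 x 24 mm, on the bench on the robot's side of the ski, between the two arms; origin at the middle of its underside
- jar: loose amber jar, 60 mm in diameter and 70 mm tall, on the bench on the robot's side of the ski, left of both arms; origin at the middle of its underside
- driver: loose green-handled screwdriver 190 mm long lying on the bench on the robot's side of the ski, right of both arms; its x axis runs from handle to tip, origin under it

How it is judged:
By the outcome, as a careful person would: the job done as asked, in the order asked, and still so for the second after the job is handed in, with the robot touching nothing.
It also fails if it takes over 40 s, if anything falls off the work surface, if the arm or the gripper's body presses on something with over 40 N, if the wrist force passes 120 N, or if a joint passes its speed limit or range.

## Working session

There is one attempt and no reset: what is moved stays moved. The work goes in short steps, Python scripts to look and compute and a tool call to move; the robot and the scene stay as the last step left them, time stands still between calls to the robot, and variables do not carry over. Pictures are saved under pics/ and viewed, at most 10 in all, crops included, and the job is handed in when it is done.

Besides the shell and the picture viewer there is one more tool, called after "Request:" by a JSON object that holds its "fn" and its "kwargs", one argument or row to a line. step_arm: Moves the arm, as the interface text tells. Its arguments: {"type":"object","properties":{"rows":{"type":"array"}},"required":["rows"]}

```bash
mkdir -p pics
cat > h.py <<'E'
import numpy as np, cv2
from workcell import arm
def cloud(n):
    im,d=arm.get_image(n); p=arm.camera_params(n)
    h,w=d.shape; u,v=np.meshgrid(np.arange(w),np.arange(h))
    K=np.array([[p['fx'],0,p['cx']],[0,p['fy'],p['cy']],[0,0,1]])
    q=cv2.undistortPoints(np.stack([u,v],-1).reshape(-1,1,2).astype(np.float64),K,np.array(p['distortion'])).reshape(h,w,2)
    c=np.dstack([q,np.ones((h,w))])*d[...,None]
    X=(c-np.array(p['t']))@np.array(p['R'])
    X[d==0]=np.nan
    return im,X
E
python3 - <<'E'
from h import *
s=arm.observe(); print(s)
for n in ("scene","side"):
    im,X=cloud(n); cv2.imwrite(f'pics/{n}0.png',im[...,::-1]); np.save(n+'0.npy',X)
    hs=cv2.cvtColor(im,cv2.COLOR_RGB2HSV); H,S,V=cv2.split(hs)
    for c,m in dict(red=((H<6)|(H>172))&(S>140)&(V>70),blue=(H>100)&(H<125)&(S>140)&(V>60),yellow=(H>22)&(H<32)&(S>130),amber=(H>8)&(H<20)&(S>130),green=(H>50)&(H<90)&(S>110)).items():
        k,l,st,ce=cv2.connectedComponentsWithStats(m.astype(np.uint8))
        for i in range(1,k):
            if st[i,4]>60:
                P=X[l==i]; P=P[~np.isnan(P[:,0])]
                if len(P): print(n,c,st[i],np.percentile(P,[3,50,97],axis=0).round(3).tolist())
E
```

```text
{'time': 0.0, 'joint_positions': array([-8.74371694e+00,  1.48490873e+01,  1.19038548e+00,  7.64166380e+01,
        1.82390112e-03,  8.12576964e+01]), 'joint_velocities': array([-0.07404112,  0.00338125, -0.01461602,  0.00341602, -0.07317342,
       -0.00162255]), 'tau': array([-2.65873996e-04, -5.55637658e+01,  3.44536042e+01,  1.31759423e-02,
       -2.94380488e-04,  4.47349430e-05]), 'tool_pos': array([5.49740910e-01, 4.03805188e-05, 2.49686346e-01]), 'eef_rot': array([-1.79925813e+02, -1.32536503e-02,  8.99985769e+01]), 'wrist_force': array([-0.13820158, -0.17779107,  0.1192767 ]), 'moment': array([-0.01570636,  0.00819227,  0.04207216]), 'grasp_force': 0.0, 'finger_gap': 1.0038278384594923}
scene red [213   0  15  14 122] [[-0.381, 1.145, 0.027], [-0.363, 1.192, 0.087], [-0.353, 1.241, 0.119]]
scene red [193 255  24  18 173] [[0.429, -0.278, 0.111], [0.465, -0.269, 0.121], [0.499, -0.258, 0.128]]
scene blue [   8   34   93  110 3407] [[-0.571, 0.016, 0.031], [-0.492, 0.075, 0.266], [-0.42, 0.358, 0.274]]
scene blue [323 155  24  14 172] [[0.576, 0.351, 0.053], [0.612, 0.372, 0.0
[... 1050 characters left out ...]
1], [0.484, 0.057, 0.119], [0.522, 0.065, 0.125]]
side yellow [249 269  13  21 249] [[0.398, -0.088, 0.009], [0.416, -0.069, 0.024], [0.441, -0.043, 0.027]]
side yellow [343 292  21  24  79] [[0.513, -0.3, 0.019], [0.526, -0.272, 0.025], [0.53, -0.241, 0.048]]
side amber [  180   100   380   315 31503] [[0.652, -0.623, -0.002], [0.83, -0.328, 0.001], [1.05, 0.766, 0.017]]
side amber [ 303  115  257  123 2516] [[2.373, -0.347, -0.732], [2.388, 0.298, -0.695], [2.402, 1.592, -0.659]]
side amber [   70   121   405   299 61723] [[0.102, -0.48, -0.002], [0.341, -0.098, 0.0], [0.555, 0.76, 0.003]]
side green [ 68 158  17  20 144] [[0.26, 0.667, 0.022], [0.268, 0.731, 0.031], [0.278, 0.808, 0.035]]
```

View pics/scene0.png

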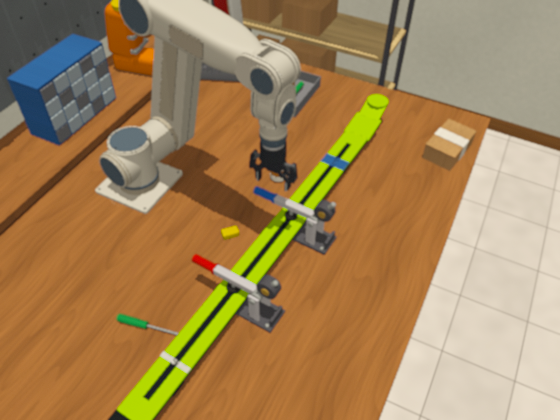

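View pics/side0.png

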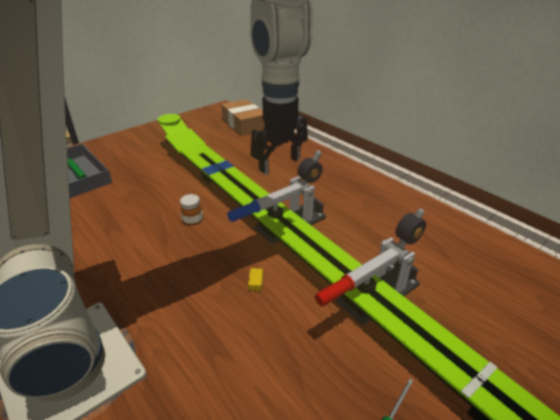

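The scene view shows the red grip at about (205,263), blue at (263,193), wax at (230,232) and the driver at (130,322). The side view agrees, with the red grip at (335,290), blue at (244,210) and the jar at (190,208). Next I refine the axes, then stage the tool behind the arms and tilt it sideways.

Run:
```python
from h import *
for n in ("scene","side"):
    X=np.load(n+'0.npy'); im=cv2.imread(f'pics/{n}0.png'); H,S,V=cv2.split(cv2.cvtColor(im,cv2.COLOR_BGR2HSV))
    x,y,z=np.moveaxis(X,-1,0)
    m=(H>30)&(H<45)&(S>150)&(z>.045)&(z<.07)&(abs(y)<.45)
    P=X[m]; xs=[]
    for yy in np.arange(-.4,.45,.1):
        q=P[abs(P[:,1]-yy)<.02]
        if len(q)>5: xs.append((yy,np.percentile(q[:,0],3),np.percentile(q[:,0],97)))
    xs=np.array(xs).round(3); print(n,xs.tolist(),np.polyfit(xs[:,0],xs[:,1:].mean(1),1))
    for nm,y0 in(('red',-.27),('blue',.058)):
        q=X[(z>.112)&(z<.14)&(abs(y-y0)<.04)&(x>.41)&(x<.6)]
        print(nm,q[:,0].min(),np.polyfit(q[:,0],q[:,1],1),len(q))
    g=X[(z>.004)&(z<.04)&(y<-.25)&(x<.5)&(x>.28)&(S<255)]
    print('driver',g.min(0) if len(g) else 0,g.max(0) if len(g) else 0)
```

```text
scene [[-0.4, 0.509, 0.598], [-0.3, 0.517, 0.606], [-0.2, 0.525, 0.612], [-0.1, 0.533, 0.621], [-0.0, 0.539, 0.629], [0.2, 0.555, 0.645], [0.3, 0.565, 0.653], [0.4, 0.575, 0.662]] [0.08025478 0.58500318]
red 0.421124010839351 [-0.06430558 -0.23642595] 481
blue 0.44688531865904296 [-0.06583451  0.0948883 ] 312
driver [ 0.28082048 -0.8254675   0.00400416] [ 0.48697388 -0.25059201  0.03114186]
side [[-0.4, 0.505, 0.593], [-0.3, 0.513, 0.601], [-0.2, 0.521, 0.609], [-0.1, 0.529, 0.617], [-0.0, 0.536, 0.624], [0.1, 0.543, 0.629], [0.2, 0.551, 0.64], [0.3, 0.559, 0.647], [0.4, 0.568, 0.655]] [0.077 0.58 ]
red 0.42062533008518893 [-0.0721036  -0.23334232] 972
blue 0.4463626467590101 [-0.06118025  0.09115974] 496
driver [ 0.30164001 -0.49220589  0.00401286] [ 0.49445836 -0.27259673  0.02586581]
```

Request:
{"fn": "step_arm", "kwargs": {
  "rows": [
    [0, [0, -1.3, 0], [0, 0, 0]],
    [0, [0, -2.6, 0], [0, 0, 0]],
    [0, [0, -3.8, 0], [0, 0, 0]],
    [0, [-1, -4.5, 0], [0, -1, 0]],
    [0, [-2, -4.5, 0], [0, -2, 0]],
    [0, [-3, -4.5, 0], [0, -3, 0]],
    [0, [-3.5, -4.5, 0], [0, -4, 0]],
    [0, [-4, -4.5, 0], [0, -5, 0]],
    [0, [-4, -4.5, 0], [0, -6, 0]],
    [0, [-4, -4.5, 0], [0, -7, 0]],
    [0, [-4, -4.5, 0], [0, -8, 0]],
    [0, [-4, -4.5, 0], [0, -9, 0]],
    [0, [-4, -4.5, 0], [0, -9, 0]],
    [0, [-4, -4.5, 0], [0, -9, 0]]
  ]
}}

```text
time: 1.27
tool_pos: [0.415, -0.1192, 0.2491]
eef_rot: [-179.7, 53.9, 90.4]
wrist_force: [-0.0, 0.2, 0.4]
finger_gap: -0.002
grasp_force: 0.0
```

Request:
{"fn": "step_arm", "kwargs": {
  "rows": [
    [0, [1, 0.6, 0], [0, 0, 0]],
    [0, [2.1, 1.3, 0], [0, 0, 0]],
    [0, [2.1, 1.3, 1], [0, 0, 0]],
    [0, [2.1, 1.3, 2], [0, 0, 0]],
    [0, [2.1, 1.3, 3], [0, 0, 0]],
    [0, [2.1, 1.3, 4], [0, 0, 0]],
    [0, [2.1, 1.3, 4.7], [0, 0, 0]],
    [0, [2.1, 1.3, 5.3], [0, 0, 0]],
    [0, [2.1, 1.3, 5.9], [0, 0, 0]],
    [0, [2.1, 1.3, 6.4], [0, 0, 0]],
    [0, [2.1, 1.3, 6.9], [0, 0, 0]],
    [0, [2.1, 1.3, 6.9], [0, 0, 0]],
    [0, [2.1, 1.3, 6.9], [0, 0, 0]]
  ]
}}

```text
time: 2.35
tool_pos: [0.454, -0.2514, 0.078]
eef_rot: [179.9, 53.9, 89.8]
wrist_force: [-0.3, -0.1, 0.0]
finger_gap: -0.001
grasp_force: 0.0
```

Run:
```python
from h import *
a=arm.get_image('side')[0]; b=arm.get_image('scene')[0]
A=cv2.resize(a[130:360,180:480],None,fx=1.3,fy=1.3); B=cv2.resize(b[110:340,120:420],None,fx=1.3,fy=1.3)
cv2.imwrite('pics/p1.png',np.hstack([A,B])[...,::-1])
```

```text
(no output)
```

View pics/p1.png

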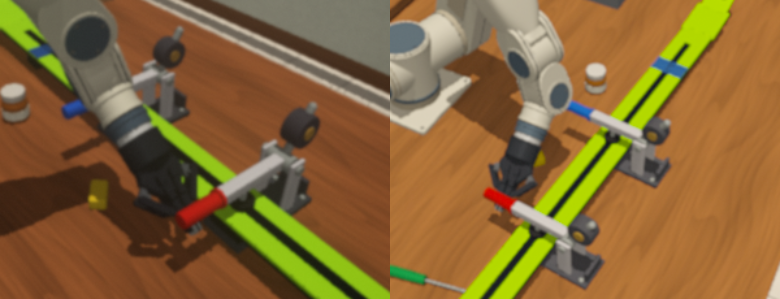

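The finger lies crosswise under the red grip (left crop, about (190,215)) and nothing else is touched. I'll go slightly deeper, then lift gently along the arc.

Request:
{"fn": "step_arm", "kwargs": {
  "rows": [
    [0, [0, 0, 0.35], [0, 0, 0]],
    [0, [0, 0, 0.67], [0, 0, 0]],
    [0, [-0.18, 0, 0.55], [0, 0, 0]],
    [0, [-0.35, 0, 0.42], [0, 0, 0]],
    [0, [-0.5, 0, 0.3], [0, 0, 0]],
    [0, [-0.68, 0, 0.17], [0, 0, 0]],
    [0, [-0.86, 0, 0.04], [0, 0, 0]],
    [0, [-1.04, 0, -0.09], [0, 0, 0]],
    [0, [-1.22, 0, -0.22], [0, 0, 0]],
    [0, [-1.4, 0, -0.35], [0, 0, 0]],
    [0, [-1.58, 0.03, -0.48], [0, 0, 0]],
    [0, [-1.75, 0.06, -0.6], [0, 0, 0]],
    [0, [-1.93, 0.1, -0.73], [0, 0, 0]],
    [0, [-2.1, 0.13, -0.86], [0, 0, 0]],
    [0, [-2.28, 0.16, -0.98], [0, 0, 0]],
    [0, [-2.45, 0.2, -1.11], [0, 0, 0]]
  ]
}}

```text
time: 3.78
tool_pos: [0.4601, -0.2668, 0.1573]
eef_rot: [-180.0, 54.0, 90.0]
wrist_force: [-0.1, 2.2, -2.1]
finger_gap: 0.005
grasp_force: 0.0
```

Run:
```python
from h import *
print(arm.observe()['tool_pos'],arm.observe()['wrist_force'])
a=arm.get_image('side')[0]; b=arm.get_image('scene')[0]
A=cv2.resize(a[130:360,180:480],None,fx=1.3,fy=1.3); B=cv2.resize(b[110:340,120:420],None,fx=1.3,fy=1.3)
cv2.imwrite('pics/p2.png',np.hstack([A,B])[...,::-1])
```

```text
[ 0.46007569 -0.26675711  0.1573492 ] [-0.06733922  2.228925   -2.12013754]
```

View pics/p2.png

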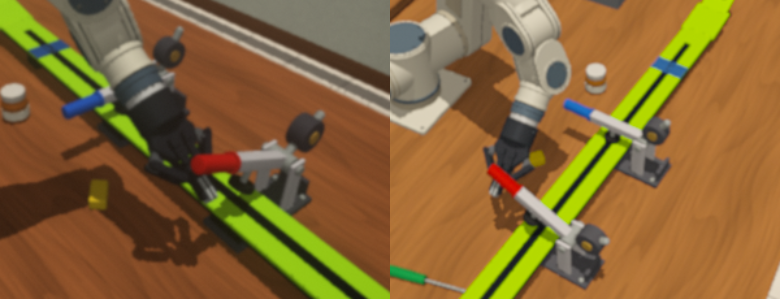

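The red arm is rising on the finger (grip at about (215,162) in the left crop) with only about 3 N. Continuing along the arc.

Request:
{"fn": "step_arm", "kwargs": {
  "rows": [
    [0, [-0.17, 0.06, -0.12], [0, 0, 0]],
    [0, [-0.34, 0.13, -0.24], [0, 0, 0]],
    [0, [-0.51, 0.2, -0.37], [0, 0, 0]],
    [0, [-0.67, 0.27, -0.49], [0, 0, 0]],
    [0, [-0.84, 0.35, -0.61], [0, 0, 0]],
    [0, [-1.0, 0.43, -0.73], [0, 0, 0]],
    [0, [-1.16, 0.53, -0.84], [0, 0, 0]],
    [0, [-1.32, 0.64, -0.95], [0, 0, 0]],
    [0, [-1.47, 0.76, -1.06], [0, 0, 0]],
    [0, [-1.62, 0.88, -1.17], [0, 0, 0]],
    [0, [-1.77, 1.0, -1.28], [0, 0, 0]],
    [0, [-1.92, 1.13, -1.39], [0, 0, 0]],
    [0, [-2.06, 1.27, -1.49], [0, 0, 0]],
    [0, [-2.2, 1.41, -1.59], [0, 0, 0]],
    [0, [-2.33, 1.56, -1.69], [0, 0, 0]],
    [0, [-2.46, 1.7, -1.79], [0, 0, 0]],
    [0, [-2.58, 1.85, -1.88], [0, 0, 0]],
    [0, [-2.7, 2.0, -1.97], [0, 0, 0]]
  ]
}}

```text
time: 5.38
tool_pos: [0.5205, -0.2665, 0.2574]
eef_rot: [180.0, 54.0, 90.0]
wrist_force: [-0.2, -0.3, -0.2]
finger_gap: -0.001
grasp_force: 0.0
```

Run:
```python
from h import *
a=arm.get_image('side')[0]; b=arm.get_image('scene')[0]
A=cv2.resize(a[130:360,180:480],None,fx=1.3,fy=1.3); B=cv2.resize(b[110:340,120:420],None,fx=1.3,fy=1.3)
cv2.imwrite('pics/p3.png',np.hstack([A,B])[...,::-1])
```

```text
(no output)
```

View pics/p3.png

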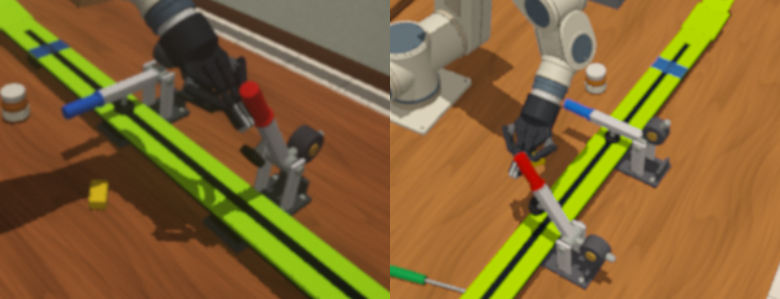

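The arm is steep (grip at about (255,105) in the left crop) and the contact force is zero, so it seems past balance. I'll wait behind it, then check.

Request:
{"fn": "step_arm", "kwargs": {
  "rows": [
    [0, [0, 0, 0], [0, 0, 0]],
    [0, [0, 0, 0], [0, 0, 0]],
    [0, [0, 0, 0], [0, 0, 0]],
    [0, [0, 0, 0], [0, 0, 0]],
    [0, [0, 0, 0], [0, 0, 0]],
    [0, [0, 0, 0], [0, 0, 0]],
    [0, [0, 0, 0], [0, 0, 0]],
    [0, [0, 0, 0], [0, 0, 0]],
    [0, [0, 0, 0], [0, 0, 0]],
    [0, [0, 0, 0], [0, 0, 0]],
    [0, [0, 0, 0], [0, 0, 0]],
    [0, [0, 0, 0], [0, 0, 0]]
  ]
}}

```text
time: 6.48
tool_pos: [0.52, -0.2665, 0.257]
eef_rot: [180.0, 54.0, 90.0]
wrist_force: [0.7, -0.6, 0.2]
finger_gap: 0.003
grasp_force: 0.0
```

```bash
cat > look.py <<'E'
from h import *
import sys
r=[]
for n,s in(('side',np.s_[130:360,180:480]),('scene',np.s_[110:340,120:420])):
    im,X=cloud(n); r.append(cv2.resize(im[s],None,fx=1.3,fy=1.3))
    H,S,V=cv2.split(cv2.cvtColor(im,cv2.COLOR_RGB2HSV))
    for c,y0 in(('red',-.27),('blue',.06)):
        m=((H<6)|(H>172) if c=='red' else (H>100)&(H<125))&(S>140)&(V>60)&(abs(X[...,1]-y0)<.06)&(X[...,2]>.08)&(X[...,0]>.4)
        p=np.median(X[m],0) if m.any() else None; print(n,c,p)
        if c=='red' and p is not None: print('theta~',np.arctan2(p[2]-.11,.651-p[0]))
cv2.imwrite(sys.argv[1],np.hstack(r)[...,::-1])
E
python3 look.py pics/p4.png
```

```text
side red [ 0.61009426 -0.2813961   0.30285577]
theta~ 1.3617885816437458
side blue [0.48453472 0.0583148  0.11973735]
scene red [ 0.62360042 -0.2839871   0.30781537]
theta~ 1.4331611958477053
scene blue [0.48746185 0.05843494 0.11954383]
```

View pics/p4.png

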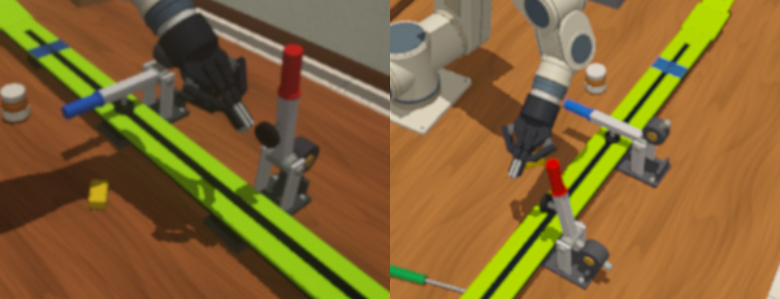

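The red arm is at its stop (about 1.4 rad, grip at (290,70) in the left crop), the blue arm is down, and the tool is clear of both. I'll retreat a little and hand in.

Request:
{"fn": "step_arm", "kwargs": {
  "rows": [
    [0, [0, -0.5, -0.5], [0, 0, 0]],
    [0, [0, -1, -1], [0, 0, 0]],
    [0, [0, -1.5, -1.5], [0, 0, 0]],
    [0, [0, -1.5, -1.5], [0, 0, 0]],
    [0, [0, -1.5, -1.5], [0, 0, 0]],
    [0, [0, -1.5, -1.5], [0, 0, 0]]
  ]
}}

```text
time: 7.08
tool_pos: [0.4754, -0.2302, 0.2834]
eef_rot: [179.9, 54.0, 90.0]
wrist_force: [0.1, 0.1, 0.1]
finger_gap: 0.005
grasp_force: 0.0
```

```bash
python3 look.py pics/p5.png && python3 -c "
from workcell import arm
print(arm.observe()['wrist_force']);print(arm.hand_in())"
```

```text
side red [ 0.6102551  -0.28166213  0.30250955]
theta~ 1.3622230940655378
side blue [0.48590753 0.05806749 0.12004584]
scene red [ 0.62436655 -0.28445526  0.30623137]
theta~ 1.435895888429608
scene blue [0.48841865 0.05933846 0.1196484 ]
[ 1.13278212 -0.56728681  0.46671925]
the job is handed in; nothing more can be done
None
```

The red arm is raised and staying at its stop (about 1.4 rad), the blue arm is still down on the ski, the wax, jar and screwdriver were not touched, and the job was handed in at about 7 s.

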